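Clear the jammed ingot chute and screw the hold-down home

TASK

An ingot that is too thick is jammed under the size gauge of the ingot chute. Lift it out and put it in the green rubber bowl so that the two good ingots behind it roll down to the end stop, then screw the black knob clockwise all the way home so that its foot holds the front ingot. Leave the bowl standing upright, and do not shift or knock over the articulator, the dropper bottle or the two jars.

Things in the scene. Friction and masses are not known exactly. Their poses are not given: they have to be found in the camera images.
- chute: Aluminium chute fixed on the worktop, base 163 x 64 mm, 75 mm high without knob. Origin on the worktop under its middle; own -x downhill, y across, z up. Floor height z = 0.0386 + 0.266 x (chute frame), x -0.070 (end stop) to 0.080, 43 mm wide between low guides, 7 mm high, outer faces y = +-25.5 mm: ingot ends stand free above them. At x -0.085 to -0.038 cheeks (y = +-27.5 mm) carry the roof.
- gauge_lip (a point): Middle of the lower uphill edge of the size gauge, a tongue 22 mm wide that reaches uphill from the chute's roof (47 mm above the floor at its top). It leaves 26 mm above the floor: good ingots, 22 mm thick, roll under it, a 30 mm one does not. Fingers on the ingot's ends pass beside it.
- wide_ingot: The jammed ingot: plain white ceramic cylinder, 30 mm diameter, 40 mm long, 50 to 100 g. Origin at its middle, own y along its axis. Lies across the chute against the gauge lip, axis along the chute's y; can be gripped from above by its flat ends (fingers closing along the chute's y, tips kept above the guides) and lifts out freely, straight up.
- ingot_1: Good ingot next behind the jammed one: white ceramic cylinder, 22 mm diameter, 40 mm long, origin at its middle, own y along its axis. Rolls down by itself when the way is free and becomes the front ingot.
- ingot_2: Second good ingot, same size as ingot_1, behind it.
- front_place (a point): Where the middle of the front ingot is when it lies against the end stop (chute frame x = -0.0622, y = 0, z = 0.0335).
- second_place (a point): Where the middle of the second ingot is when it lies against the front one (chute frame x = -0.0409, y = 0, z = 0.0391).
- screw (a joint): Turn of the hold-down screw, rad: 0 = fully up, 10 = hard stop, fully home. It grows as the knob is turned clockwise seen from above. The knob sinks 1.4 mm per rad with it. It stays where it is left and turns with about 0.06 N m. It starts between 0 and 1.5, so about one and a half turns remain.
- knob_mid (a point): Middle of the knob of the hold-down screw, on its upright axis: black knurled cylinder, 36 mm diameter, 20 mm high (10 mm above and below this point), round and grippable at any yaw from above. Its underside stays at least 2 mm above the boss below it. Sinks as it is screwed down.
- foot: Sprung steel foot of the screw, 14 mm diameter, over front_place. Origin in the middle of its underside. It meets the front ingot about 3 mm (2.1 rad) before the screw is home; its spring (2 N per mm) then presses the ingot with about 5 N.
- bowl: Open green rubber mixing bowl standing loose on the worktop, 112 mm across the rim, 62 mm high, inner floor about 4 mm up and 50 mm across, 250 g. Origin: middle of its underside.
- articulator: Bystander: brass articulator with plaster casts, 115 x 86 x 118 mm, origin in the middle of its underside.
- dropper_bottle: Bystander: small bottle with a dropper cap, 33 mm across, 102 mm high, origin in the middle of its underside.
- jar_large: Bystander: white powder jar with lid, 42 mm across, 47 mm high, origin in the middle of its underside.
- jar_small: Bystander: white powder jar with lid, 32 mm across, 37 mm high, origin in the middle of its underside.
- shade_reader: Fixed instrument, about 215 mm high, standing between the bowl and the back of the bench; an obstacle to go round. Origin in the middle of its underside; roughly 150 x 200 mm.
Not all that is in view belongs to the job. What is shaped like the wide_ingot but orange is not meant.

How it is judged:
By the outcome, as a careful person would: the job done as asked, in the order asked, and still so for the second after the job is handed in, with the robot touching nothing.
It also fails if it takes over 72 s, if anything falls off the work surface, if the arm or the gripper's body presses on something with over 40 N, if the wrist force passes 120 N, or if a joint passes its speed limit or range.

ROBOT

A 6-joint arm with a two-finger parallel gripper is mounted at the origin on a cart in front of the work surface, level with it; the furniture and walls round the work are solid. World frame = base frame: x ahead of the robot, y to its left, z up, the work surface at z = 0. Lengths are in m, angles in rad, forces in N, time in s.
With the tool pointing down it reaches from about 0.35 to 0.775 m from the base axis. Payload 5.5 kg.
Tool frame: the origin (TCP) lies midway between the tips of the shut fingers; the grasp point (between the pads) lies env.grasp_offset behind it (env.grasp_offset is the distance from the TCP to the grasp point, in m); z points along the fingers, y is the line along which they close (so a half turn about z gives the same grasp; the last joint's range is limited). The gripper opens to 85 mm and grips with 20 to 120 N. Pads are 22 mm wide; open, the fingers measure 114 mm over their backs; the gripper's body (76 mm by 85 mm) begins 54 mm behind the grasp point. The pads swing forward as they close: fully open they stand 13 mm farther back than shut.
Start: joints at [1.13, 0.313, 0.046, 1.304, 0, 1.431], TCP at [0.17, 0.549, 0.231] pointing down, gripper open.
Joint ranges: [-2.76, 2.76], [-0.86, 1.69], [-1.03, 1.26], [-2.2, 2.34], [-1.47, 1.5], [-3.14, 3.14]. Speed limits (rad/s): [2.57, 2.57, 3.14, 3.14, 3.14, 3.14].

INTERFACE

Orientations are given as a unit quaternion [w, x, y, z].
In Python, from workcell import monitor, viewer, order, env gives the robot as it stands.
- The arm moves only by the tool carry_out, never from a script. Its argument "plan" is a list that holds one entry, the list of rows, each a list of 7 numbers: the turn, a rotation vector about the world's x, y, z in rad, then the shift along the world's x, y, z in mm, then the finger opening in mm, from 0 to 85.4. A call has 1 to 20 rows; each row is the pose to reach, as a shift and turn from the pose commanded when the call began; what a row does not reach only later rows make up. A row lasts 1/10 s, in which the tool goes at most 50 mm and 8.59 degrees, less where a joint would pass 70% of its speed; a pose out of reach is approached as far as the arm can. A call with a gripper value outside its range is refused whole. The fingers move at their own pace and stop on an object; "squeeze" is the grip in N (left out, the last holds). Time passes only in rows, so rows that repeat a pose let the fingers close. It gives the time, the measured TCP pose, the force, the opening and the grip force at its end, in the units of the state.
- monitor.get_state(): the state, without advancing time (a new reading comes with each control period).
- viewer.read_camera(name): name is "scene" or "side" or "wrist"; returns the picture (400x640x3 uint8, red, green, blue); there is no depth.
- viewer.calibration(name): a dict with "K" (3x3 intrinsics, pixels), "eye" and "rotation" of the camera in the world. Camera axes: x right, y down, z forward; pixel columns grow to the right and rows downward; lengths in m; the calibration is good to about 2 mm. The wrist camera is an equidistant fisheye: a pixel r from the principal point sees the ray r / f radians off the axis. A picture is of the moment at which its call begins: read the wrist's pose just before it. calibration takes no time and is no camera call; for the wrist camera it gives the pose at the moment of the call.
- order.hand_in(): hands the job in; it is judged then, once.
The state is a dict: "clock": time; "joint_pos": joint angles; "qvel": joint speeds; "tau": joint torques, N m; "tcp_pos": TCP position; "orientation": TCP orientation; "wrist_force": force on the tool from outside, world axes, zero at the start; "ft_torque": the same for the moment, N m; "finger_gap": finger opening in m; "grip_force": force on a finger pad.
Only numpy, scipy, OpenCV 4.12 (cv2) and the standard library are available. Lean on these libraries where they do the work, as an engineer would, in place of code of your own. Each camera call takes 0.05 s, during which the arm holds its last target. There are 200 camera calls.

## Working session

There is one attempt and no reset: what is moved stays moved. The work goes in short steps, Python scripts to look and compute and a tool call to move; the robot and the scene stay as the last step left them, time stands still between calls to the robot, and variables do not carry over. Pictures are saved under pics/ and viewed, at most 10 in all, crops included, and the job is handed in when it is done.

Besides the shell and the picture viewer there is one more tool, called after "Request:" as name(argument=value, ...), one argument or row to a line, values as JSON. carry_out: Moves the arm, as the interface text tells. Its arguments: {"type":"object","properties":{"plan":{"type":"array","items":{"type":"array","items":{"type":"array","items":{"type":"number"}}}},"squeeze":{"type":"number"}},"required":["plan"]}

```bash
mkdir -p pics; ls; cat > h.py <<'E'
import numpy as np, cv2
from workcell import monitor, viewer, order, env
def save(img,fn,s=1): cv2.imwrite('pics/'+fn, cv2.resize(img[:,:,::-1],None,fx=s,fy=s,interpolation=cv2.INTER_CUBIC))
def ray(cal,u,v,fish=False):
    K=np.array(cal['K']);a=(u-K[0,2])/K[0,0];b=(v-K[1,2])/K[1,1]
    if fish:
        r=np.hypot(a,b);d=np.array([np.sin(r)*a/r,np.sin(r)*b/r,np.cos(r)]) if r>0 else np.array([0,0,1.])
    else: d=np.array([a,b,1.])
    d=np.array(cal['rotation'])@d
    return np.array(cal['eye']),d/np.linalg.norm(d)
def onplane(cal,u,v,z,fish=False):
    e,d=ray(cal,u,v,fish);return e+d*(z-e[2])/d[2]
def tri(r1,r2):
    (a,d),(b,f)=r1,r2
    t=np.linalg.lstsq(np.c_[d,-f],b-a,rcond=None)[0];p=a+t[0]*d;q=b+t[1]*f
    return (p+q)/2,np.linalg.norm(p-q)
def proj(cal,p,fish=False):
    K=np.array(cal['K']);c=np.array(cal['rotation']).T@(np.array(p)-np.array(cal['eye']))
    if fish:
        r=np.hypot(c[0],c[1]);th=np.arctan2(r,c[2]);c=np.array([c[0]/r*th,c[1]/r*th,1])
    return (K@(c/c[2]))[:2]
E
python3 - <<'E'
from h import *
for n in ['scene','side','wrist']:
    c=viewer.calibration(n);print(n,np.round(c['K'],1).tolist(),np.round(c['eye'],3),np.round(c['rotation'],3).tolist())
    im=viewer.read_camera(n);np.save('pics/%s0.npy'%n,im);save(im,n+'0.png',1.25)
print(monitor.get_state(),env.grasp_offset)
E
```

```text
pics
scene [[488.9, 0.0, 315.9], [0.0, 488.9, 204.0], [0.0, 0.0, 1.0]] [-0.087 -0.704  0.828] [-0.349, 0.814, -0.425, 0.188]
side [[379.7, 0.0, 323.9], [0.0, 379.7, 195.0], [0.0, 0.0, 1.0]] [ 0.815 -0.803  0.707] [-0.369, 0.899, 0.214, -0.097]
wrist [[309.7, 0.0, 319.4], [0.0, 309.7, 196.7], [0.0, 0.0, 1.0]] [0.097 0.571 0.373] [0.123, 0.796, 0.586, 0.089]
{'clock': 0.15, 'joint_pos': array([ 1.13040566e+00,  3.13835432e-01,  4.52503870e-02,  1.30357753e+00,
       -1.79605930e-05,  1.43120513e+00]), 'qvel': array([ 1.79852409e-04, -8.12112108e-04,  3.21428434e-03,  2.52243379e-03,
       -8.72501034e-05, -2.97928952e-04]), 'tau': array([ 1.82184158e-03, -4.81064880e+01,  2.98815393e+01,  1.38904498e-02,
       -1.21427379e-04, -9.40413230e-06]), 'tcp_pos': array([0.17021424, 0.54884305, 0.23061369]), 'orientation': array([-1.86729682e-04,  1.49833325e-01,  9.88711034e-01, -6.57169431e-04]), 'wrist_force': array([ 0.17577005, -0.30645143,  0.11888679]), 'ft_torque': array([-0.01551359,  0.08463765,  0.02392012]), 'grip_force': 0.0, 'finger_gap': 0.08514772124474841} 0.0187
```

```bash
sed -i "s/np.array(cal\['rotation'\])/R(cal['rotation'])/g; 1a from scipy.spatial.transform import Rotation as Ro\ndef R(q): return Ro.from_quat(np.roll(q,-1)).as_matrix()" h.py; python3 -c "import h"
```

```text
(no output)
```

View pics/scene0.png

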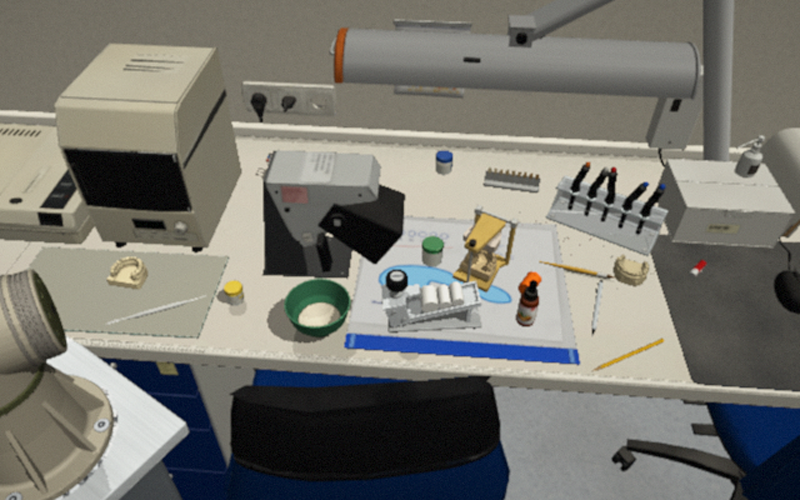

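View pics/side0.png

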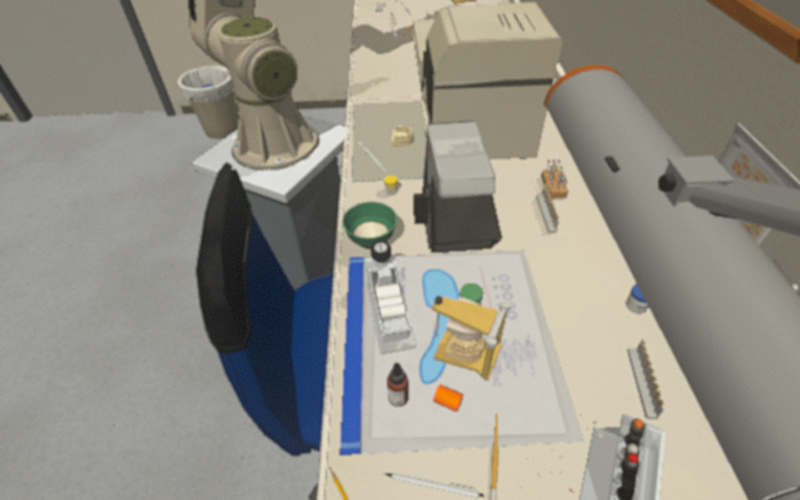

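Scene: the bowl is at (317,307), the knob at (397,280) and the ingots at about (429,296), (445,293) and (460,293). The dropper is at (528,305), the orange decoy at (531,282), the articulator at (485,250) and the reader at (330,210). In the side view the knob is at (380,250), the ingots at (388,277), (391,296) and (394,312), and the orange decoy at (448,398). What could be mistaken for the target is one of the three white ingots or the orange cylinder. By the description, the wide one is the ingot next to the knob and roof. I'll check that in a close crop.

```bash
python3 - <<'E'
from h import *
a=np.load('pics/scene0.npy')[200:275,215:400];b=np.load('pics/side0.npy')[165:290,265:395]
A=cv2.resize(a,None,fx=4.3,fy=4.3,interpolation=cv2.INTER_CUBIC)[:,:790];B=cv2.resize(b,(338,325)[0:2] if 0 else None,fx=2.2,fy=2.2,interpolation=cv2.INTER_CUBIC)
o=np.zeros((A.shape[0]+B.shape[0],790,3),np.uint8);o[:A.shape[0],:A.shape[1]]=A;o[A.shape[0]:,:B.shape[1]]=B
save(o,'crop1.png');print(o.shape,A.shape)
cs,cd=viewer.calibration('scene'),viewer.calibration('side')
C={}
for n,roi in (('scene',(280,205,345,250)),('side',(285,180,330,215))):
    im=np.load('pics/%s0.npy'%n);x0,y0,x1,y1=roi
    m=(im.max(2)<60)[y0:y1,x0:x1].astype(np.uint8)
    k,l,s,c=cv2.connectedComponentsWithStats(m)
    for i in range(1,k):
        if s[i,4]>15: print(n,'black',s[i]+[x0,y0,0,0,0],c[i]+[x0,y0])
    hsv=cv2.cvtColor(im,cv2.COLOR_RGB2HSV)
    g=cv2.inRange(hsv,(55,100,20),(90,255,255));k,l,s,c=cv2.connectedComponentsWithStats(g)
    for i in range(1,k):
        if s[i,4]>60: print(n,'green',s[i],c[i])
E
```

```text
(597, 790, 3) (322, 790, 3)
scene black [292 205  13   6  48] [298.41666667 206.70833333]
scene black [309 218  17  16 159] [316.82389937 226.80503145]
scene green [339 190  15  13 148] [345.68243243 195.75675676]
scene green [ 228  224   52   45 1195] [253.26359833 242.14476987]
side black [298 200  14   9  72] [304.81944444 204.375     ]
side green [283 171  31  12 104] [297.27884615 175.40384615]
```

View pics/crop1.png

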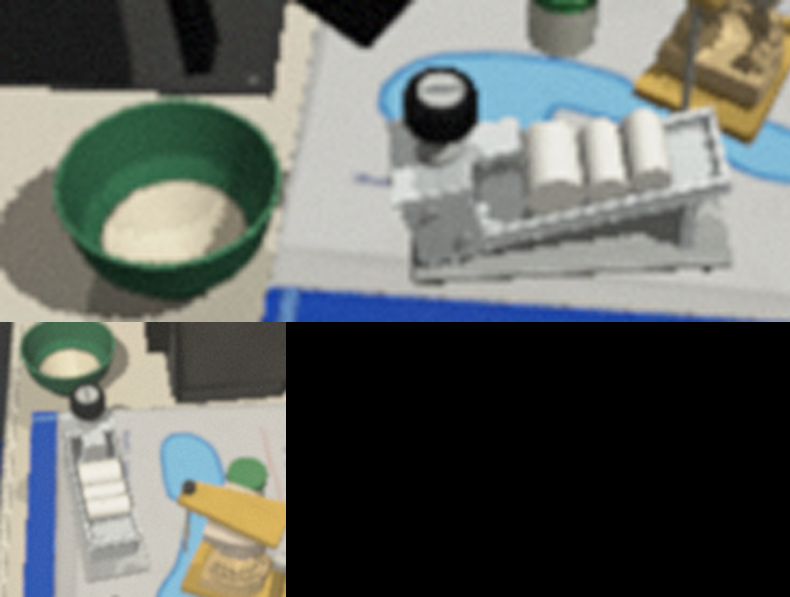

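```bash
python3 - <<'E'
from h import *
cs,cd=viewer.calibration('scene'),viewer.calibration('side')
k,e=tri(ray(cs,317.6,220.2),ray(cd,304.1,195.9));print('knobtop',k,e)
w,e=tri(ray(cs,343.8,237.5),ray(cd,310.5,232.3));print('wide',w,e)
P=[onplane(cs,311.05,265.1,.0),onplane(cs,385,261.6,.0)];d=P[1]-P[0];print('front edge',P,np.linalg.norm(d),np.degrees(np.arctan2(d[1],d[0])))
P=[onplane(cd,305,281.4,.0),onplane(cd,332.3,276.8,.0)];print('uphill edge',P,np.linalg.norm(P[1]-P[0]))
# bowl rim: ellipse of green region
im=np.load('pics/scene0.npy');hsv=cv2.cvtColor(im,cv2.COLOR_RGB2HSV)
g=cv2.inRange(hsv,(55,100,20),(90,255,255));g[:,300:]=0
ys,xs=np.nonzero(g);h=cv2.convexHull(np.c_[xs,ys].astype(np.float32))[:,0]
def rim(c,x,y): 
    r=.056*np.array([[np.cos(t),np.sin(t),0] for t in np.linspace(0,6.28,40)])
    q=np.array([proj(c,[x,y,.062]+v) for v in r]);return q.min(0),q.max(0)
print('green bbox',xs.min(),xs.max(),ys.min(),ys.max())
for u,v in ((254,236),):
    b=onplane(cs,u,v,.062);print(b,rim(cs,b[0],b[1]),rim(cd,b[0],b[1]))
# other things
print('orange',onplane(cd,448/1.25,398/1.25,.015),'bottle base',onplane(cs,527/1.25,322/1.25,0),'bottle top',onplane(cd,398/1.25,370/1.25,.1))
print('reader', [onplane(cs,u/1.25,v/1.25,0)[:2] for u,v in((265,273),(350,277))],'green jar',onplane(cs,433/1.25,258/1.25,.0), 'artic',[onplane(cs,u/1.25,v/1.25,.005)[:2] for u,v in((455,276),(495,288),(515,262))])
E
```

```text
knobtop [ 0.5004404  -0.30907491  0.11682898] 0.004098807444841189
wide [ 0.53714762 -0.35254268  0.05923849] 0.004235856057730742
front edge [array([ 0.47368546, -0.31316386,  0.        ]), array([ 5.75116380e-01, -4.40435842e-01,  1.11022302e-16])] 0.16274639136131644 -51.44649026832861
uphill edge [array([ 5.65741730e-01, -4.32700756e-01, -1.11022302e-16]), array([ 0.61304356, -0.39633449,  0.        ])] 0.05966547247204341
green bbox 228 279 224 268
[ 0.42718519 -0.19713274  0.062     ] (array([227.49678547, 217.43844097]), array([280.29002468, 256.05403904])) (array([279.08928983, 160.41550915]), array([323.30027398, 190.06665658]))
orange [ 0.70403315 -0.46646888  0.015     ] bottle base [ 0.63192654 -0.50136766  0.        ] bottle top [ 0.63699271 -0.50060313  0.1       ]
reader [array([ 0.45524333, -0.0374958 ]), array([ 0.54007749, -0.17656014])] green jar [ 0.67538193 -0.27772207  0.        ] artic [array([ 0.65286505, -0.34065656]), array([ 0.66865205, -0.41752697]), array([ 0.75311767, -0.41661072])]
```

Request:
carry_out(
  plan=[
    [[0,0,-0.03,20,-37,9,70],[0,0,-0.06,40,-75,18,70],[0,0,-0.09,60,-112,27,70],[0,0,-0.12,80,-150,36,70],[0,0,-0.15,100,-187,45,70],[0,0,-0.18,120,-224,54,70],[0,0,-0.21,140,-262,63,70],[0,0,-0.24,160,-299,70,70],[0,0,-0.27,164,-342,70,70],[0,0,-0.3,168,-385,70,70],[0,0,-0.33,172,-428,70,70],[0,0,-0.36,177,-471,70,70],[0,0,-0.39,181,-514,70,70],[0,0,-0.42,185,-557,70,70],[0,0,-0.45,190,-599,70,70],[0,0,-0.48,198,-639,66,70],[0,0,-0.51,206,-679,62,70],[0,0,-0.54,214,-719,58,70],[0,0,-0.57,222,-759,54,70],[0,0,-0.6,230,-799,50,70]],
  ],
)

```text
clock: 2.15
tcp_pos: [0.4002, -0.2515, 0.281]
orientation: [-0.0, 0.436, 0.9, 0.0]
wrist_force: [0.5, -0.9, 0.7]
finger_gap: 0.0701
grip_force: 0.0
```

Request:
carry_out(
  plan=[
    [[0,0,0,33,-24,-10,70],[0,0,0,66,-48,-20,70],[0,0,0,100,-72,-30,70],[0,0,0,132,-96,-40,70],[0,0,0,132,-96,-40,70],[0,0,0,132,-96,-40,70]],
  ],
)

```text
clock: 2.75
tcp_pos: [0.5321, -0.3456, 0.2391]
orientation: [-0.002, 0.435, 0.9, 0.001]
wrist_force: [-0.2, 0.2, 0.1]
finger_gap: 0.0698
grip_force: 0.0
```

```bash
python3 - <<'E'
from h import *
import json
c=viewer.calibration('wrist');im=viewer.read_camera('wrist');np.save('pics/w1.npy',im)
json.dump({k:np.array(v).tolist() for k,v in c.items()},open('pics/w1.json','w'))
save(im,'w1.png',1.25)
for p in ([.5,-.309,.10],[.539,-.3525,.053],[.5494,-.3569,.04]): print(proj(c,p,True)*1.25)
print(c['eye'],R(c['rotation'])[:,2],monitor.get_state()['tcp_pos'])
E
```

```text
[396.26372891 166.29001924]
[400.91849181 227.46041697]
[406.77344455 234.34874554]
[ 0.48510354 -0.28609683  0.38230811] [ 0.18351461 -0.2336766  -0.95483906] [ 0.53186306 -0.34531582  0.24056894]
```

View pics/w1.png

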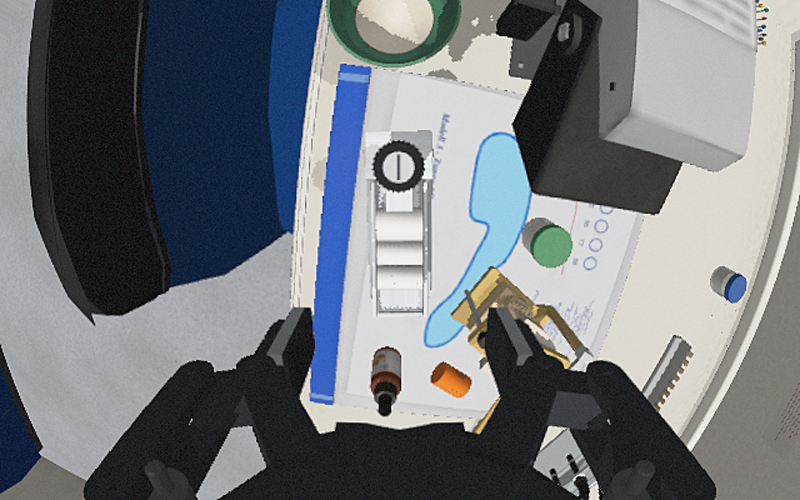

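The wrist view shows the knob at (399,166), with the chute running down to (400,310). The three ingots start just below the gauge, at y 212 to 290. The bowl is at (395,20), the orange decoy at (451,380) and the dropper at (386,380). I'll zoom in on the chute.

```bash
python3 - <<'E'
from h import *
im=np.load('pics/w1.npy')[96:262,280:360]
im=np.clip((im.astype(float)-90)*1.55,0,255).astype(np.uint8)
save(np.rot90(im).copy(),'w1c.png',4.8)
E
```

```text
(no output)
```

View pics/w1c.png

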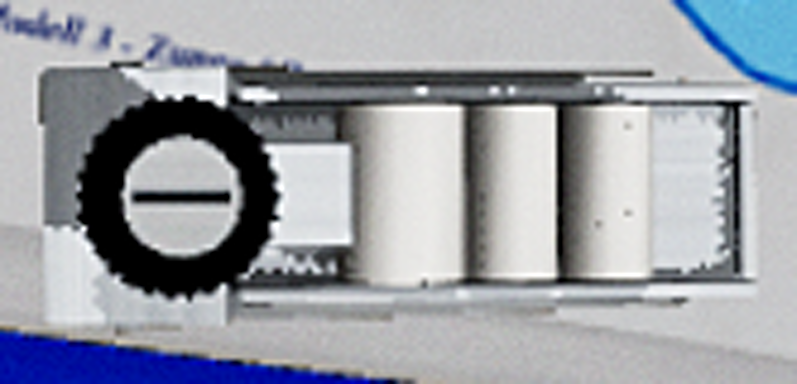

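```bash
python3 - <<'E'
from h import *
import json
c=json.load(open('pics/w1.json'));cs,cd=viewer.calibration('scene'),viewer.calibration('side')
P=lambda x,y:(359.4-y/4.8,95.6+x/4.8)
rk=ray(c,*P(182,197),True)
for o in (ray(cs,317.6,220.2),ray(cd,304.1,195.9)): print('knobtop',tri(rk,o))
for z in (.11,.117): print(onplane(c,*P(182,197),z,True), 'diam',np.linalg.norm(onplane(c,*P(78,197),z,True)-onplane(c,*P(277,197),z,True)))
for z in (.053,): 
  print('wide',onplane(c,*P(404,194),z,True)); a,b=onplane(c,*P(405,105),z,True),onplane(c,*P(405,283),z,True);print(np.linalg.norm(a-b),np.degrees(np.arctan2(*(a-b)[1::-1])))
# uphill end of base/guide: floor at x=.08 guide top z~.0669
a,b=onplane(c,*P(755,85),.066,True),onplane(c,*P(755,300),.066,True);print('upend',a,b,(a+b)/2,np.linalg.norm(a-b))
w=[onplane(c,*P(x,194),.058,True) for x in (342,465)];print(w,np.linalg.norm(w[0]-w[1]))
lip=[onplane(c,*P(351,y),.062,True) for y in (143,245)];print('lip',lip,np.linalg.norm(lip[0]-lip[1]))
b=onplane(cs,254,242,.062);print('bowl scene',b)
im=np.load('pics/w1.npy')
E
```

```text
knobtop (array([ 0.50125868, -0.30848074,  0.11317411]), np.float64(0.002424285946359018))
knobtop (array([ 0.50037777, -0.30710483,  0.11750875]), np.float64(0.0003340863883462266))
[ 0.50066622 -0.30779316  0.11      ] diam 0.0368370553026751
[ 0.50026617 -0.30723543  0.117     ] diam 0.03589011549002428
wide [ 0.53594492 -0.35173816  0.053     ]
0.04069943510548099 38.38256149056234
upend [ 0.60791408 -0.40062174  0.066     ] [ 0.56758052 -0.43259865  0.066     ] [ 0.5877473  -0.41661019  0.066     ] 0.051471532327095317
[array([ 0.52633562, -0.33957061,  0.058     ]), array([ 0.54405059, -0.36196414,  0.058     ])] 0.02855328868998603
lip [array([ 0.53587764, -0.33352043,  0.062     ]), array([ 0.51827399, -0.34746186,  0.062     ])] 0.0224555515054501
bowl scene [ 0.41393916 -0.20820498  0.062     ]
```

Request:
carry_out(
  plan=[
    [[0,0,0,4,-6,-40,60],[0,0,0,4,-6,-80,60],[0,0,0,4,-6,-115,60],[0,0,0,4,-6,-145,60],[0,0,0,4,-6,-170,60],[0,0,0,4,-6,-190,60],[0,0,0,4,-6,-190,60],[0,0,0,4,-6,-190,55],[0,0,0,4,-6,-190,45],[0,0,0,4,-6,-190,30],[0,0,0,4,-6,-190,30],[0,0,0,4,-6,-190,30],[0,0,0,4,-6,-190,30],[0,0,0,4,-6,-190,30]],
  ],
  squeeze=40,
)

```text
clock: 4.2
tcp_pos: [0.5374, -0.3525, 0.054]
orientation: [0.002, 0.435, 0.9, -0.0]
wrist_force: [-1.6, 2.0, 6.9]
finger_gap: 0.0388
grip_force: 40.4
```

Request:
carry_out(
  plan=[
    [[0,0,0,0,0,8,30],[0,0,0,0,0,25,30],[0,0,0,0,0,60,30],[0,0,0,0,0,105,30],[0,0,0,0,0,150,30],[0,0,0,0,0,170,30],[0,0,0,-10,12,170,30],[0,0,0,-30,36,170,30],[0,0,0,-50,60,170,30],[0,0,0,-50,60,170,30]],
  ],
)

```text
clock: 5.2
tcp_pos: [0.4838, -0.2886, 0.2222]
orientation: [-0.001, 0.435, 0.901, 0.0]
wrist_force: [0.1, -0.5, -1.4]
finger_gap: 0.0383
grip_force: 45.4
```

```bash
python3 - <<'E'
from h import *
c=viewer.calibration('wrist');im=viewer.read_camera('wrist');np.save('pics/w2.npy',im)
hsv=cv2.cvtColor(im,cv2.COLOR_RGB2HSV);g=cv2.inRange(hsv,(55,100,20),(90,255,255))
k,l,s,ce=cv2.connectedComponentsWithStats(g)
for i in range(1,k):
    if s[i,4]>200: print(s[i],ce[i])
i=1+np.argmax(s[1:,4]);ys,xs=np.nonzero(l==i);h=cv2.convexHull(np.c_[xs,ys].astype(np.float32))
p=np.array([onplane(c,u,v,.062,True) for u,v in h[:,0]])
print('bowl',cv2.minEnclosingCircle((p[:,:2]*1000).astype(np.float32)),monitor.get_state()['tcp_pos'],monitor.get_state()['finger_gap'])
save(im,'w2.png',1.25)
E
```

```text
[277  20  87  75 914] [329.94091904  49.1892779 ]
bowl ((411.38067626953125, -196.26300048828125), 44.04039001464844) [ 0.48542412 -0.29047006  0.22247372] 0.03900685776047824
```

View pics/w2.png

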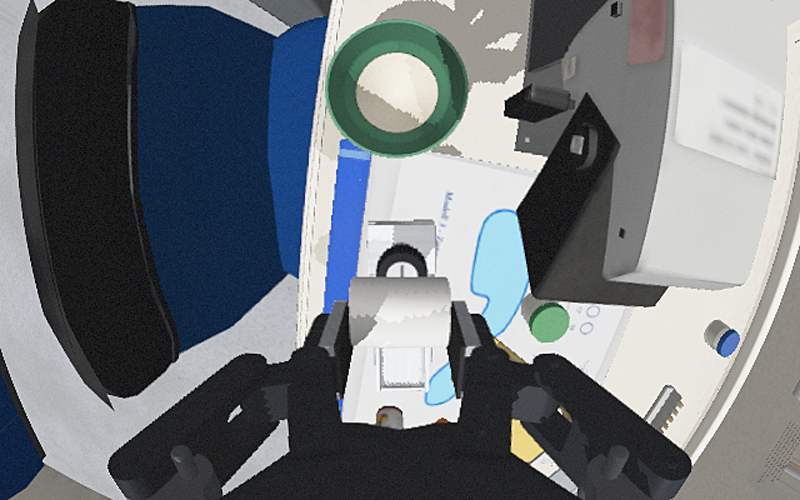

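```bash
python3 - <<'E'
from h import *
c=viewer.calibration('wrist')
q=[onplane(c,u/1.25,v/1.25,.062,True) for u,v in ((397,20),(397,157),(327,88),(468,88))]
print(np.round(q,4),(q[0]+q[1])/2,(q[2]+q[3])/2,np.linalg.norm(q[0]-q[1]),np.linalg.norm(q[2]-q[3]))
print(monitor.get_state()['tcp_pos'])
E
```

```text
[[ 0.3827 -0.164   0.062 ]
 [ 0.4508 -0.2499  0.062 ]
 [ 0.3738 -0.24    0.062 ]
 [ 0.4594 -0.1723  0.062 ]] [ 0.41677629 -0.2069745   0.062     ] [ 0.41658039 -0.20615786  0.062     ] 0.10961201771462956 0.10914964133613039
[ 0.48542412 -0.29047006  0.22247372]
```

Request:
carry_out(
  plan=[
    [[0,0,0,-20,25,0,30],[0,0,0,-45,55,0,30],[0,0,0,-64,78,0,30],[0,0,0,-70,86,-20,30],[0,0,0,-70,86,-60,30],[0,0,0,-70,86,-100,30],[0,0,0,-70,86,-135,30],[0,0,0,-70,86,-160,30],[0,0,0,-70,86,-178,30],[0,0,0,-70,86,-178,30],[0,0,0,-70,86,-178,30]],
  ],
)

```text
clock: 6.35
tcp_pos: [0.4172, -0.2066, 0.0439]
orientation: [0.0, 0.435, 0.9, -0.0]
wrist_force: [0.3, -0.1, 0.5]
finger_gap: 0.0388
grip_force: 45.4
```

Request:
carry_out(
  plan=[
    [[0,0,0,0,0,0,42],[0,0,0,0,0,0,45],[0,0,0,0,0,0,48],[0,0,0,0,0,0,48],[0,0,0,0,0,0,48],[0,0,0,0,0,10,48],[0,0,0,0,0,30,48],[0,0,0,0,0,65,48],[0,0,0,0,0,105,48],[0,0,0,0,0,145,48],[0,0,0,0,0,170,48],[0,0,0,20,-25,178,60],[0,0,0,45,-55,178,60],[0,0,0,70,-86,178,60],[0,0,0,70,-86,178,60],[0,0,0,70,-86,178,60]],
  ],
)

```text
clock: 7.95
tcp_pos: [0.4862, -0.292, 0.221]
orientation: [-0.001, 0.436, 0.9, 0.0]
wrist_force: [-0.5, 1.2, 0.2]
finger_gap: 0.0598
grip_force: 0.0
```

```bash
python3 - <<'E'
from h import *
c=viewer.calibration('wrist');im=viewer.read_camera('wrist');save(im,'w3.png',1.25)
for p in ([.5004,-.3072,.117],): print(proj(c,p,True)*1.25)
print(c['eye'],c['rotation'],monitor.get_state()['tcp_pos'])
E
```

```text
[401.95875768 273.01204908]
[ 0.43892078 -0.23215023  0.36402461] [0.14318357 0.93364476 0.32459671 0.04942567] [ 0.48578671 -0.29127241  0.22125954]
```

View pics/w3.png

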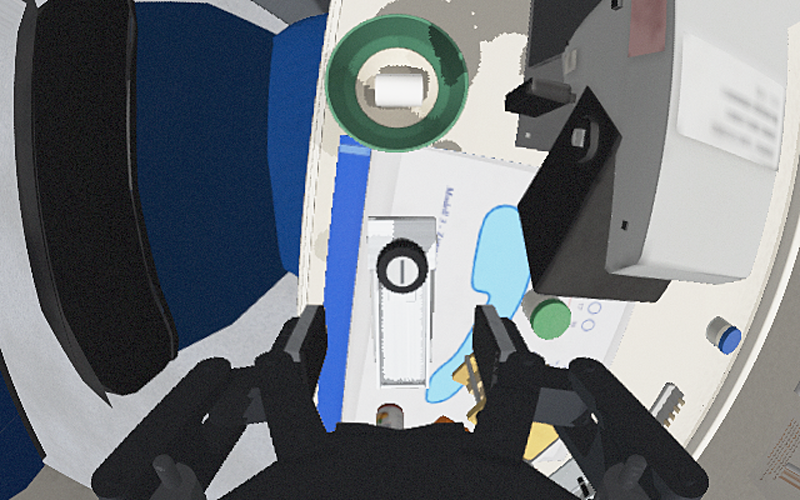

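The wide ingot lies in the upright bowl at (400,90). The chute above the gauge is empty, so both good ingots have rolled under the roof, and the knob is at (402,269). Before turning the gripper I'll check the room between it and the reader.

```bash
python3 - <<'E'
from h import *
c=viewer.calibration('wrist');k=np.array([.5005,-.3075])
for px in ((520,205),(590,90),(530,285),(505,100),(660,300),(610,275)):
    for z in (.1,.2):
        p=onplane(c,px[0]/1.25,px[1]/1.25,z,True)[:2];print(px,z,p.round(3),'d',np.linalg.norm(p-k).round(3),'ang',np.degrees(np.arctan2(*(p-k)[::-1])).round())
print('knob',onplane(c,402/1.25,269/1.25,.114,True), monitor.get_state()['joint_pos'])
c=viewer.calibration('scene')
im=viewer.read_camera('scene');np.save('pics/scene1.npy',im)
E
```

```text
(520, 205) 0.1 [ 0.539 -0.219] d 0.097 ang 67.0
(520, 205) 0.2 [ 0.501 -0.224] d 0.084 ang 90.0
(590, 90) 0.1 [ 0.525 -0.118] d 0.191 ang 83.0
(590, 90) 0.2 [ 0.492 -0.161] d 0.147 ang 93.0
(530, 285) 0.1 [ 0.589 -0.259] d 0.101 ang 29.0
(530, 285) 0.2 [ 0.532 -0.248] d 0.067 ang 62.0
(505, 100) 0.1 [ 0.482 -0.17 ] d 0.139 ang 98.0
(505, 100) 0.2 [ 0.465 -0.193] d 0.12 ang 107.0
(660, 300) 0.1 [ 0.706 -0.191] d 0.236 ang 30.0
(660, 300) 0.2 [ 0.605 -0.206] d 0.145 ang 44.0
(610, 275) 0.1 [ 0.641 -0.209] d 0.171 ang 35.0
(610, 275) 0.2 [ 0.564 -0.218] d 0.11 ang 55.0
knob [ 0.49895258 -0.30512941  0.114     ] [-6.81932712e-01  3.00581291e-01  4.02707434e-03  1.27573332e+00
  1.92203479e-04  2.19031453e-01]
```

Request:
carry_out(
  plan=[
    [[0,0,0.145,5,-5,0,60],[0,0,0.29,10,-10,0,60],[0,0,0.435,14,-15,0,60],[0,0,0.58,14,-15,0,60],[0,0,0.725,14,-15,0,60],[0,0,0.87,14,-15,0,60],[0,0,1.015,14,-15,0,60],[0,0,1.16,14,-15,0,60],[0,0,1.305,14,-15,0,60],[0,0,1.45,14,-15,0,60],[0,0,1.595,14,-15,0,60],[0,0,1.74,14,-15,0,60],[0,0,1.885,14,-15,0,60],[0,0,2.03,14,-15,0,60],[0,0,2.175,14,-15,-10,60],[0,0,2.32,14,-15,-30,60],[0,0,2.465,14,-15,-60,60],[0,0,2.61,14,-15,-85,60],[0,0,2.755,14,-15,-110,60],[0,0,2.9,14,-15,-130,60]],
  ],
)

```text
clock: 10.05
tcp_pos: [0.4993, -0.3052, 0.0908]
orientation: [-0.0, 0.843, -0.538, -0.0]
wrist_force: [-0.1, -1.1, 0.2]
finger_gap: 0.0597
grip_force: 0.0
```

Request:
carry_out(
  plan=[
    [[0,0,0,0,0,0,50],[0,0,0,0,0,0,40],[0,0,0,0,0,0,28],[0,0,0,0,0,0,28],[0,0,0,0,0,0,28],[0,0,0,0,0,0,28]],
  ],
  squeeze=35,
)

```text
clock: 10.65
tcp_pos: [0.5002, -0.3067, 0.0929]
orientation: [0.0, 0.841, -0.541, 0.0]
wrist_force: [-4.0, 3.2, 7.0]
finger_gap: 0.0344
grip_force: 35.3
```

```bash
python3 - <<'E'
from h import *
s=monitor.get_state();print(s['joint_pos'],s['tcp_pos'],s['ft_torque'],s['wrist_force'],s['grip_force'],s['finger_gap'])
a=[viewer.read_camera(n) for n in('side','scene')]
b=cv2.resize(a[0][150:300,230:430],(400,300),interpolation=cv2.INTER_CUBIC);d=cv2.resize(a[1][170:290,220:380],(400,300),interpolation=cv2.INTER_CUBIC)
save(np.hstack([b,d]),'k1.png')
E
```

```text
[-6.86650514e-01  4.10098491e-01 -1.62460017e-01  9.97645286e-01
 -1.83714405e-04 -2.68484697e+00] [ 0.50024477 -0.30668935  0.09287898] [ 0.55696506  0.81545689 -0.12193781] [-3.95487965  3.19872423  7.01374903] 35.310906171798706 0.03443533185313274
```

View pics/k1.png

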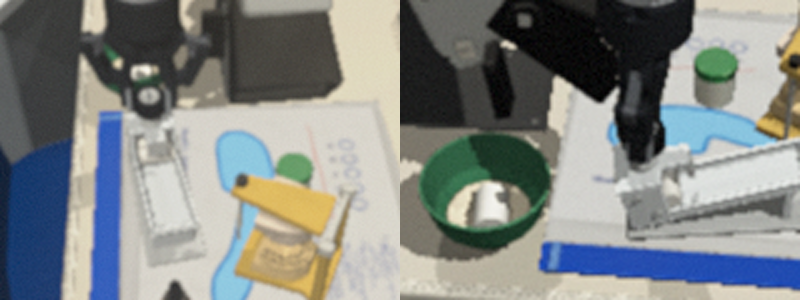

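Request:
carry_out(
  plan=[
    [[0,0,-0.145,0,0,-0.2,28],[0,0,-0.29,0,0,-0.4,28],[0,0,-0.435,0,0,-0.6,28],[0,0,-0.58,0,0,-0.8,28],[0,0,-0.725,0,0,-1,28],[0,0,-0.87,0,0,-1.2,28],[0,0,-1.015,0,0,-1.4,28],[0,0,-1.16,0,0,-1.6,28],[0,0,-1.305,0,0,-1.8,28],[0,0,-1.45,0,0,-2,28],[0,0,-1.595,0,0,-2.2,28],[0,0,-1.74,0,0,-2.4,28],[0,0,-1.885,0,0,-2.6,28],[0,0,-2.03,0,0,-2.8,28],[0,0,-2.175,0,0,-3,28],[0,0,-2.32,0,0,-3.2,28],[0,0,-2.465,0,0,-3.5,28],[0,0,-2.61,0,0,-3.7,28],[0,0,-2.755,0,0,-3.9,28],[0,0,-2.9,0,0,-4.1,28]],
  ],
)

```text
clock: 12.75
tcp_pos: [0.5006, -0.3073, 0.0888]
orientation: [0.001, 0.438, 0.899, -0.0]
wrist_force: [-3.7, 1.4, 6.0]
finger_gap: 0.0348
grip_force: 35.4
```

```bash
python3 - <<'E'
from h import *
s=monitor.get_state();print(s['joint_pos'],s['tcp_pos'],s['ft_torque'],s['wrist_force'],s['grip_force'],s['finger_gap'])
E
```

```text
[-6.86919236e-01  4.13652517e-01 -1.67760985e-01  9.87526759e-01
 -5.55561625e-04  2.20754705e-01] [ 0.50061729 -0.30734127  0.08883434] [0.20517787 0.78545009 0.01033949] [-3.66509097  1.3569283   5.99559799] 35.352696776390076 0.03478886677102116
```

Request:
carry_out(
  plan=[
    [[0,0,0,0,0,0,60],[0,0,0,0,0,0,60],[0,0,0,0,0,0,60],[0,0,0,0,0,0,60],[0,0,0,0,0,0,60]],
  ],
)

```text
clock: 13.25
tcp_pos: [0.5005, -0.3068, 0.0871]
orientation: [0.0, 0.435, 0.9, 0.0]
wrist_force: [-0.3, -0.5, -0.8]
finger_gap: 0.0597
grip_force: 0.0
```

Request:
carry_out(
  plan=[
    [[0,0,0.145,0,0,0,60],[0,0,0.29,0,0,0,60],[0,0,0.435,0,0,0,60],[0,0,0.58,0,0,0,60],[0,0,0.725,0,0,0,60],[0,0,0.87,0,0,0,60],[0,0,1.015,0,0,0,60],[0,0,1.16,0,0,0,60],[0,0,1.305,0,0,0,60],[0,0,1.45,0,0,0,60],[0,0,1.595,0,0,0,60],[0,0,1.74,0,0,0,60],[0,0,1.885,0,0,0,60],[0,0,2.03,0,0,0,60],[0,0,2.175,0,0,0,60],[0,0,2.32,0,0,0,60],[0,0,2.465,0,0,0,60],[0,0,2.61,0,0,0,60],[0,0,2.755,0,0,0,60],[0,0,2.9,0,0,0,60]],
  ],
)

```text
clock: 15.25
tcp_pos: [0.5004, -0.3068, 0.0871]
orientation: [0.0, 0.843, -0.538, -0.0]
wrist_force: [0.1, -0.2, -0.3]
finger_gap: 0.0599
grip_force: 0.0
```

Request:
carry_out(
  plan=[
    [[0,0,0,0,0,0,50],[0,0,0,0,0,0,40],[0,0,0,0,0,0,28],[0,0,0,0,0,0,28],[0,0,0,0,0,0,28],[0,0,0,0,0,0,28]],
  ],
  squeeze=35,
)

```text
clock: 15.85
tcp_pos: [0.5003, -0.3069, 0.0874]
orientation: [0.0, 0.841, -0.541, -0.0]
wrist_force: [-1.6, 0.4, 2.4]
finger_gap: 0.035
grip_force: 34.8
```

Request:
carry_out(
  plan=[
    [[0,0,-0.145,0,0,-0.2,28],[0,0,-0.29,0,0,-0.4,28],[0,0,-0.435,0,0,-0.6,28],[0,0,-0.58,0,0,-0.8,28],[0,0,-0.725,0,0,-1,28],[0,0,-0.87,0,0,-1.2,28],[0,0,-1.015,0,0,-1.4,28],[0,0,-1.16,0,0,-1.6,28],[0,0,-1.305,0,0,-1.8,28],[0,0,-1.45,0,0,-2,28],[0,0,-1.595,0,0,-2.2,28],[0,0,-1.74,0,0,-2.4,28],[0,0,-1.885,0,0,-2.6,28],[0,0,-2.03,0,0,-2.8,28],[0,0,-2.175,0,0,-3,28],[0,0,-2.32,0,0,-3.2,28],[0,0,-2.465,0,0,-3.5,28],[0,0,-2.61,0,0,-3.7,28],[0,0,-2.755,0,0,-3.9,28],[0,0,-2.9,0,0,-4.1,28]],
  ],
)

```text
clock: 17.85
tcp_pos: [0.5004, -0.3071, 0.0833]
orientation: [0.0, 0.438, 0.899, -0.0]
wrist_force: [-1.5, -0.6, 2.2]
finger_gap: 0.0351
grip_force: 34.7
```

```bash
python3 - <<'E'
from h import *
s=monitor.get_state();print(s['joint_pos'],s['tcp_pos'],s['ft_torque'],s['wrist_force'],s['grip_force'],s['finger_gap'])
E
```

```text
[-6.86912998e-01  4.18810767e-01 -1.74579540e-01  9.76873283e-01
 -3.57150808e-04  2.20156885e-01] [ 0.50042453 -0.30710145  0.08330081] [-0.13461082  0.33020469  0.03528377] [-1.50631439 -0.63533253  2.20160348] 34.748244881629944 0.03511440164597487
```

Request:
carry_out(
  plan=[
    [[0,0,0,0,0,0,60],[0,0,0,0,0,0,60],[0,0,0,0,0,0,60],[0,0,0,0,0,0,60],[0,0,0,0,0,0,60]],
  ],
)

```text
clock: 18.35
tcp_pos: [0.5004, -0.3068, 0.0831]
orientation: [0.0, 0.435, 0.9, 0.0]
wrist_force: [0.9, 0.3, -0.4]
finger_gap: 0.0603
grip_force: 0.0
```

Request:
carry_out(
  plan=[
    [[0,0,0.145,0,0,0,60],[0,0,0.29,0,0,0,60],[0,0,0.435,0,0,0,60],[0,0,0.58,0,0,0,60],[0,0,0.725,0,0,0,60],[0,0,0.87,0,0,0,60],[0,0,1.015,0,0,0,60],[0,0,1.16,0,0,0,60],[0,0,1.305,0,0,0,60],[0,0,1.45,0,0,0,60],[0,0,1.595,0,0,0,60],[0,0,1.74,0,0,0,60],[0,0,1.885,0,0,0,60],[0,0,2.03,0,0,0,60],[0,0,2.175,0,0,0,60],[0,0,2.32,0,0,0,60],[0,0,2.465,0,0,0,60],[0,0,2.61,0,0,0,60],[0,0,2.755,0,0,0,60],[0,0,2.9,0,0,0,60]],
  ],
)

```text
clock: 20.35
tcp_pos: [0.5004, -0.3068, 0.0831]
orientation: [0.0, 0.843, -0.538, -0.0]
wrist_force: [-0.1, 0.3, -0.5]
finger_gap: 0.06
grip_force: 0.0
```

Request:
carry_out(
  plan=[
    [[0,0,0,0,0,0,50],[0,0,0,0,0,0,40],[0,0,0,0,0,0,28],[0,0,0,0,0,0,28],[0,0,0,0,0,0,28],[0,0,0,0,0,0,28]],
  ],
  squeeze=35,
)

```text
clock: 20.95
tcp_pos: [0.5003, -0.3069, 0.0833]
orientation: [0.0, 0.841, -0.541, -0.0]
wrist_force: [-1.3, 0.6, 3.3]
finger_gap: 0.0348
grip_force: 34.8
```

Request:
carry_out(
  plan=[
    [[0,0,-0.145,0,0,-0.2,28],[0,0,-0.29,0,0,-0.4,28],[0,0,-0.435,0,0,-0.6,28],[0,0,-0.58,0,0,-0.8,28],[0,0,-0.725,0,0,-1,28],[0,0,-0.87,0,0,-1.2,28],[0,0,-1.015,0,0,-1.4,28],[0,0,-1.16,0,0,-1.6,28],[0,0,-1.305,0,0,-1.8,28],[0,0,-1.45,0,0,-2,28],[0,0,-1.595,0,0,-2.2,28],[0,0,-1.74,0,0,-2.4,28],[0,0,-1.885,0,0,-2.6,28],[0,0,-2.03,0,0,-2.8,28],[0,0,-2.175,0,0,-3,28],[0,0,-2.32,0,0,-3.2,28],[0,0,-2.465,0,0,-3.5,28],[0,0,-2.6,0,0,-3.6,28],[0,0,-2.6,0,0,-3.6,28]],
  ],
)

```text
clock: 22.85
tcp_pos: [0.5005, -0.3071, 0.0797]
orientation: [0.0, 0.296, 0.955, -0.0]
wrist_force: [-0.8, -0.5, 3.2]
finger_gap: 0.035
grip_force: 34.8
```

```bash
python3 - <<'E'
from h import *
s=monitor.get_state();print(s['joint_pos'],s['tcp_pos'],s['ft_torque'],s['tau'],s['wrist_force'],s['grip_force'],s['finger_gap'])
E
```

```text
[-6.86880443e-01  4.21920739e-01 -1.79370556e-01  9.68921959e-01
 -2.30159693e-04 -8.53161363e-02] [ 0.5004879  -0.30707963  0.07972049] [-0.09438805  0.29269955 -0.05592526] [  0.81004964 -49.5082891   26.30456328  -0.31417466   0.39573767
   0.86086236] [-0.8239267  -0.461682    3.16500233] 34.77510631084442 0.034961257528890725
```

Request:
carry_out(
  plan=[
    [[0,0,-0.1,0,0,-0.1,28],[0,0,-0.2,0,0,-0.3,28],[0,0,-0.3,0,0,-0.4,28],[0,0,-0.4,0,0,-0.5,28]],
  ],
)

```text
clock: 23.25
tcp_pos: [0.5004, -0.3071, 0.0792]
orientation: [0.0, 0.48, 0.877, -0.0]
wrist_force: [-0.7, 0.1, 2.4]
finger_gap: 0.0345
grip_force: 34.7
```

```bash
python3 - <<'E'
from h import *
s=monitor.get_state();print(s['joint_pos'],s['tcp_pos'],s['ft_torque'],s['tau'],s['wrist_force'],s['grip_force'],s['finger_gap'])
c=viewer.calibration('wrist');im=viewer.read_camera('wrist')
p=proj(c,[.5004,-.307,.098],True);print(p);x,y=p.astype(int)
save(im[max(0,y-70):y+60,x-80:x+80],'k2.png',4)
E
```

```text
[-6.86932576e-01  4.22400613e-01 -1.80088261e-01  9.67767685e-01
 -3.57632090e-04  3.14477420e-01] [ 0.50043611 -0.30712586  0.07917662] [-0.22320395  0.31802264  0.04718467] [  0.85388085 -49.77088094  26.38622761  -0.25003692   0.48677975
  -0.97618829] [-0.69761656  0.1192209   2.39543621] 34.73609447479248 0.03451290103551337
[319.56946576 272.97505364]
```

View pics/k2.png

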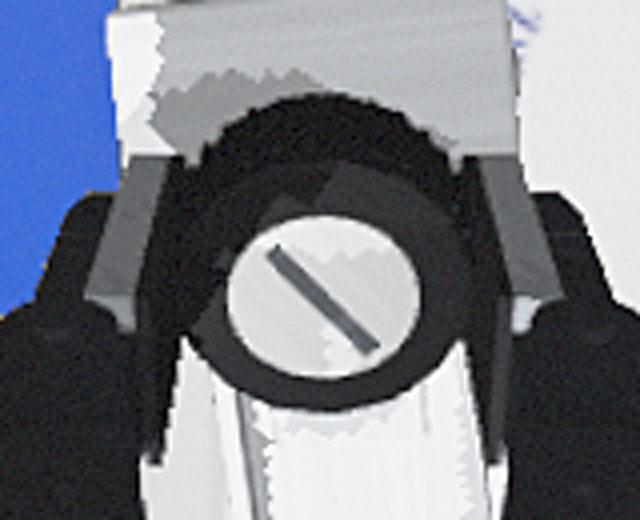

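The slot in the knob, from (270,250) to (375,350), has turned 503° against 504° commanded, so nothing has slipped and at most 1.2 rad remain. I'll regrip and carry on to the stop.

Request:
carry_out(
  plan=[
    [[0,0,0,0,0,0,60],[0,0,0,0,0,0,60],[0,0,0,0,0,0,60],[0,0,0,0,0,0,60],[0,0,0.145,0,0,0,60],[0,0,0.29,0,0,0,60],[0,0,0.435,0,0,0,60],[0,0,0.58,0,0,0,60],[0,0,0.725,0,0,0,60],[0,0,0.87,0,0,0,60],[0,0,1.015,0,0,0,60],[0,0,1.16,0,0,0,60],[0,0,1.3,0,0,0,60],[0,0,1.3,0,0,0,50],[0,0,1.3,0,0,0,40],[0,0,1.3,0,0,0,28],[0,0,1.3,0,0,0,28],[0,0,1.3,0,0,0,28],[0,0,1.3,0,0,0,28]],
  ],
  squeeze=35,
)

```text
clock: 25.2
tcp_pos: [0.5005, -0.307, 0.0792]
orientation: [0.0, -0.149, 0.989, -0.0]
wrist_force: [-1.2, 0.1, 3.0]
finger_gap: 0.0348
grip_force: 34.8
```

Request:
carry_out(
  plan=[
    [[0,0,-0.1,0,0,-0.1,28],[0,0,-0.2,0,0,-0.3,28],[0,0,-0.3,0,0,-0.4,28],[0,0,-0.4,0,0,-0.6,28],[0,0,-0.5,0,0,-0.7,28],[0,0,-0.6,0,0,-0.8,28],[0,0,-0.7,0,0,-1,28],[0,0,-0.8,0,0,-1.1,28],[0,0,-0.9,0,0,-1.2,28],[0,0,-1,0,0,-1.4,28],[0,0,-1.1,0,0,-1.5,28],[0,0,-1.2,0,0,-1.6,28],[0,0,-1.3,0,0,-1.6,28],[0,0,-1.4,0,0,-1.6,28],[0,0,-1.5,0,0,-1.6,28],[0,0,-1.5,0,0,-1.6,28]],
  ],
)

```text
clock: 26.8
tcp_pos: [0.5013, -0.3094, 0.0781]
orientation: [0.002, 0.566, 0.824, -0.002]
wrist_force: [0.1, -6.6, -0.2]
finger_gap: 0.0349
grip_force: 35.7
```

```bash
python3 - <<'E'
from h import *
s=monitor.get_state();print(s['joint_pos'],s['tcp_pos'],s['orientation'],s['ft_torque'],s['tau'],s['wrist_force'],s['grip_force'],s['finger_gap'])
c=viewer.calibration('wrist');im=viewer.read_camera('wrist')
p=proj(c,[.5004,-.307,.098],True);print(p);x,y=p.astype(int)
save(im[max(0,y-70):y+60,x-80:x+80],'k3.png',4)
E
```

```text
[-0.68774606  0.42394553 -0.1806368   0.96181869 -0.00290327  0.51528876] [ 0.50127602 -0.30941731  0.07808122] [ 0.00206446  0.56589486  0.82447321 -0.0016355 ] [-1.31779618 -0.00698797  0.45643802] [  2.82302342 -50.54804921  24.20280933   1.84583846   1.48189008
   1.03755578] [ 0.10740846 -6.63613734 -0.22608018] 35.66512405872345 0.034949735068198685
[319.38758697 269.83473895]
```

View pics/k3.png

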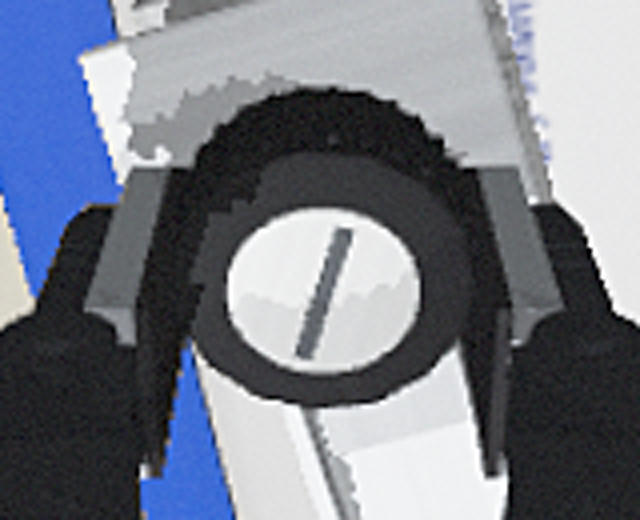

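Moment 0.46 N m, and the slot, now from (343,232) to (303,356), stopped after another 1.2 rad, which makes 10.0 rad in all. The screw is at its hard stop. I'll release and clear.

Request:
carry_out(
  plan=[
    [[0,0,0,0,0,0,60],[0,0,0,0,0,0,60],[0,0,0,0,0,0,60],[0,0,0,0,0,0,60],[0,0,0,0,0,0,60],[0,0,0,0,0,10,60],[0,0,0,0,0,40,60],[0,0,0,0,0,80,60],[0,0,0,0,0,120,60],[0,0,0,0,0,160,60],[0,0,0,-30,20,180,60],[0,0,0,-60,60,190,60],[0,0,0,-85,100,200,60],[0,0,0,-100,140,200,60],[0,0,0,-110,180,200,60],[0,0,0,-120,220,200,60],[0,0,0,-130,260,200,60],[0,0,0,-140,300,200,60],[0,0,0,-140,300,200,60]],
  ],
)

```text
clock: 28.75
tcp_pos: [0.3585, -0.0031, 0.2785]
orientation: [0.0, 0.562, 0.827, 0.001]
wrist_force: [0.9, -0.6, 0.0]
finger_gap: 0.0595
grip_force: 0.0
```

```bash
python3 - <<'E'
from h import *
for n in('scene','side'):
    im=viewer.read_camera(n).astype(int);o=np.load('pics/%s0.npy'%n).astype(int)
    m=(np.abs(im-o).max(2)>50).astype(np.uint8);k,l,s,c=cv2.connectedComponentsWithStats(cv2.dilate(m,np.ones((3,3))))
    print(n,[(s[i].tolist()) for i in range(1,k) if s[i,4]>40])
c=viewer.calibration('scene');print([proj(c,p).round() for p in ([.5004,-.307,.117],[.5,-.307,.1],[.4167,-.2066,.062])])
# knob top height: white disc in side/scene after
im=viewer.read_camera('scene')
m=(im.max(2)<60)[205:260,300:345].astype(np.uint8);k,l,s,ce=cv2.connectedComponentsWithStats(m)
print([(s[i]+[300,205,0,0,0],ce[i]+[300,205]) for i in range(1,k) if s[i,4]>15])
st=monitor.get_state();print(st['clock'],st['tcp_pos'],st['wrist_force'])
E
```

```text
scene [[73, 0, 42, 14, 323], [117, 0, 12, 6, 43], [89, 7, 71, 120, 4988], [133, 127, 9, 22, 133], [25, 182, 92, 19, 686], [92, 207, 13, 10, 95], [0, 215, 55, 76, 2099], [307, 214, 21, 28, 450], [324, 224, 48, 30, 794], [255, 243, 8, 11, 79], [245, 245, 17, 17, 149], [0, 266, 11, 5, 44], [0, 286, 33, 41, 664], [0, 315, 28, 32, 394]]
side [[150, 0, 8, 18, 120], [165, 0, 40, 15, 398], [229, 0, 14, 6, 72], [236, 0, 104, 85, 4285], [160, 36, 25, 37, 545], [204, 36, 20, 10, 94], [229, 57, 10, 14, 111], [207, 61, 13, 17, 127], [187, 63, 18, 17, 189], [191, 82, 13, 8, 79], [338, 86, 6, 14, 59], [252, 96, 18, 13, 154], [296, 193, 18, 22, 321], [298, 218, 22, 18, 208], [305, 252, 15, 5, 55]]
[array([316., 219.]), array([316., 225.]), array([254., 241.])]
[(array([300, 205,   5,   6,  19]), array([301.36842105, 206.78947368])), (array([309, 221,  17,  17, 155]), array([316.89032258, 231.13548387]))]
28.9 [ 0.36073322 -0.00685863  0.27814763] [-0.67583322  0.35463018  0.5663896 ]
```

```bash
python3 -c "
from h import *
print(order.hand_in())"
```

```text
the job is handed in; nothing more can be done
None
```

I handed the job in at about 29 s, and no result came back. The wide ingot is in the upright bowl, both good ingots have rolled down under the roof, the knob is at its hard stop (about 10 rad turned), and the before-and-after pictures show no change at the articulator, dropper bottle or jars.

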